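# Add a slide box to an interlocking stack

### The arm

A 7-joint arm with a two-finger parallel gripper is mounted at the origin on a cart in front of the work surface, level with it; the furniture and walls round the work are solid. World frame = base frame: x ahead of the robot, y to its left, z up, the work surface at z = 0. Lengths are in m, angles in rad, forces in N, time in s.
With the tool pointing down it reaches from about 0.4 to 0.875 m from the base axis. Payload 19.3 kg.
Tool frame: the origin (TCP) lies midway between the tips of the shut fingers; the grasp point (between the pads) lies 19 mm behind it; x points along the fingers, y is the direction in which the jaws open and shut, and the axes are right-handed (so a half turn about x gives the same grasp; the last joint's range is limited). The gripper opens to 85 mm and grips with 20 to 120 N. Pads are 22 mm wide; open, the fingers measure 114 mm over their backs; the gripper's body (76 mm by 85 mm) begins 54 mm behind the grasp point. The pads swing forward as they close: fully open they stand 13 mm farther back than shut.
Start: joints at [-0.07, 0.521, -0.036, 1.599, 0.021, 1.021, -0.113], TCP at [0.625, -0, 0.231] pointing down, gripper open.
Joint ranges: [-2.91, 2.91], [-0.3, 2.13], [-1.5, 1.42], [0.17, 2.43], [-1.26, 4.41], [0.16, 1.93], [-2.52, 2.52]. Speed limits (rad/s): [1.89, 1.89, 2.39, 2.39, 3.01, 3.01, 3.01].

### API

Orientations are given as [roll, pitch, yaw] about the fixed x, y, z axes, in that order (R = Rz(yaw) Ry(pitch) Rx(roll)).
In Python, from workcell import telemetry, vision, workorder gives the robot as it stands. The module is installed in compiled form; this text tells all that it offers.
- The arm moves only by the tool play_rows, never from a script. Its argument "deltas" is a list of rows, each a list of 7 numbers: the shift along the world's x, y, z in mm, then the turn, a rotation vector about the world's x, y, z in degrees, then the finger opening in mm, from 0 to 85.4. In form: [[x, y, z, wx, wy, wz, jaw], ...]. A call has 1 to 8 rows; each row shifts and turns the commanded pose from where the row before left it; what a row does not reach is not made up. A row lasts 1/8 s, in which the tool goes at most 62.5 mm and 10.7 degrees, less where a joint would pass 70% of its speed; a pose out of reach is approached as far as the arm can. A call with a gripper value outside its range is refused whole. The fingers move at their own pace and stop on an object; "grip_force" is the grip in N (left out, the last holds). Time passes only in rows, so rows that do not move let the fingers close. It gives the time, the measured TCP pose, the force and the opening at its end, in the units of the state.
- telemetry.observe(): the state, without advancing time (a new reading comes with each control period).
- vision.grab_frame(name): name is "scene" or "side" or "wrist"; returns the picture (420x560x3 uint8, red, green, blue); there is no depth.
- vision.camera_info(name): a dict with "mtx" (3x3 intrinsics, pixels), "k1" (the pictures are not rectified: a ray, as slopes to the right and down, at radius r is drawn at 1 + k1 r^2 times it, then the intrinsics apply), "rvec" (rotation vector, rad) and "tvec" (3), from world to camera coordinates, as OpenCV has them. Camera axes: x right, y down, z forward; pixel columns grow to the right and rows downward; lengths in m; the calibration is good to about 2 mm. A picture is of the moment at which its call begins: read the wrist's pose just before it. camera_info takes no time and is no camera call; for the wrist camera it gives the pose at the moment of the call.
- workorder.job_done(): hands the job in, once; it reports no verdict.
The state is a dict: "clock": time; "qpos": joint angles; "qd": joint speeds; "joint_efforts": joint torques, N m; "position": TCP position; "tool_rot": TCP orientation; "force": force on the tool from outside, world axes, zero at the start; "moment": the same for the moment, N m; "grip_width": finger opening in m.
Only numpy, scipy, OpenCV 4.12 (cv2) and the standard library are available. Lean on these libraries where they do the work, as an engineer would, in place of code of your own. Each camera call takes 0.05 s, during which the arm holds its last target. There are 200 camera calls.

### The job

Add the slide box with the blue lid to the stack: take it out of the file rack, lay it down flat on the bench with its lid up and let go so that you can take a fresh hold across its middle, then lock it onto the yellow-lidded box on the steel plate: rear end in first, tipped down, so that its flange slips under the two hooked lugs, then the front down over the front lugs and pressed until the black catch has snapped in and it sits level and fully home. There are glass slides in it, so never let it drop or fall over, and leave the other two boxes in the rack and the beaker and bottle undisturbed.

Things in the scene. Friction and masses are not known exactly. Their poses are not given: they have to be found in the camera images.
- blue_center (a point): Centre of the loose slide box, blue lid, white body (124 long in x, 62 wide in y, 40 high to the lid top, 0.2-0.4 kg, lugs and catch up to 12 higher): midway along, 20 mm over its underside. +x to its rear end, z out of the lid. It starts standing on its front end in the rack: x up, lid facing roughly the robot's left, y roughly ahead. Smooth sides y=+-31 from 13 to 40 mm over the underside.
- blue_flange (a point): Middle of the blue box's rear lower edge: the edge of its flange, at x=52.5 from the centre, on the underside. The foot below the body is inset: x -56 to 52.5, y +-28, 13 high (the body's end faces are at x=+-62). Over the 4 mm thick flange are two notches for the hooked lugs: x 40 to 52.5, y 6.5 to 25.5 on either side. Axes as the centre's.
- blue_front (a point): Middle of the foot's front lower edge, x=-56 from the centre, on the underside. Here (y +-10) a ledge 4 mm thick goes under the catch. Behind it two pockets (x -50.5 to -33, y 9 to 25 on either side) go over the front lugs. The lid is fixed shut; its own lugs are like those of the yellow lid. Axes as the centre's.
- stack_lid (a point): Centre of the lid top of the bottom box of the stack (yellow lid, same size and shape as the blue one), fixed on a dark steel plate 148 x 84 x 6 mm; 46 mm over the bench. +x to its rear, z up. Plain front lugs: x -49 to -35, y 11 to 23 on either side, 6.5 high. With the blue box locked on, its centre is 20 mm above this point, x and y within 2 mm.
- stack_hooks (a point): Midway between the two hooked rear lugs, on the lid top at the front of their posts (x=54 of the lid). Lugs at y 8 to 24 on either side; noses reach 8 mm forward (to x=46), underside 6.5, top 9.5 mm over the lid, so the box cannot go straight down: with its rear 5 to 10 degrees low, set the flange edge on the lid before the noses and slide it rearward until it stops (1.5 mm play each side).
- stack_catch (a point): Tip of the sprung black catch at the front edge of the yellow lid (x=-52.5, y +-8), underside 5 mm over the lid; its lead-in face rises 45 degrees from there to 12 mm at x=-58. Once hooked, the blue box's front rests on it by its own weight; pressing the blue lid near the front with about 5 to 12 N pushes the catch outward and it snaps over the ledge.
- catch (a joint): Sprung catch on the front edge of the yellow-lidded box: 0 m at rest, grows up to 0.006 as the nose is pushed outward (to the front); it is near 0 again when it has snapped over the ledge.
- rack: Grey sheet-metal file rack, 76 x 184 mm, fixed; origin at the centre of its underside on the bench, its y along the row of three cells (60 mm pitch), x roughly ahead of the robot. Floor 4 mm thick; dividers between the cells 66 high, low front lip 14, back wall 40 high. A box stands in each cell, 128 mm to its top; boxes lift straight up.
- grey_box: Slide box with mid-grey lid standing in the rack, same size as the blue one; origin at the middle of the end it stands on, z up. Leave it.
- green_box: Slide box with green lid standing in the rack, same size; origin and axes as for the grey one. Leave it.
- beaker: Empty clear beaker, 89 x 94 x 112 mm, standing loose on the bench beyond the stack; origin at the centre of its underside. Leave it.
- bottle: Small amber bottle with white cap, 44 mm wide, 82 high, standing loose on the bench at the right, on the robot's side of the stack; origin at the centre of its underside. Leave it.
Things that resemble listed ones, but are neither listed nor needed, are in the scene too. What is shaped like the part that bears blue_center but purple is not meant.

How it is judged:
On the way:
1. the blue box lies flat on the bench, lid up, and has been let go (angle between blue_center's own z axis and vertical below 0.06 rad and height (world z) of blue_center between 0.015 and 0.025 m and contact force between blue_box and the fingers below 0.2 N and linear speed of blue_box below 0.02 m/s), for 0.2 s.
At the end, for the whole second after the job is handed in: the blue-lidded box sits level and fully home on the yellow-lidded box (centres within 3 mm each way in plan, 1.7 mm in height, tilt under 0.025 rad, long axes aligned within 0.05 rad), its flange under the hooked lugs and the catch sprung back over its front ledge (joint under 1.2 mm), at rest (x of blue_center in the frame of stack_lid between -0.003 and 0.003 m and y of blue_center in the frame of stack_lid between -0.003 and 0.003 m and z of blue_center in the frame of stack_lid between 0.018 and 0.0217 m and angle between blue_center's own z axis and vertical below 0.025 rad and angle between the x axis of blue_center and the x axis of stack_lid, either way round below 0.05 rad and value of joint catch below 0.0012 m and linear speed of blue_box below 0.01 m/s); the robot touches nothing.
It fails at once if the blue box drops or falls over: it moves faster than 0.35 m/s while the fingers do not touch it (linear speed of blue_box above 0.35 m/s and contact force between blue_box and the fingers below 0.05 N).
It fails at once if the grey box in the rack is moved by more than 25 mm (distance of grey_box from where it was at the start of the episode above 0.025 m).
It fails at once if the green box in the rack is moved by more than 25 mm (distance of green_box from where it was at the start of the episode above 0.025 m).
It fails at once if the beaker is shifted by more than 30 mm or tipped (distance of beaker from where it was at the start of the episode above 0.03 m or angle between beaker's own z axis and vertical above 0.4 rad).
It fails at once if the bottle is shifted by more than 30 mm or tipped (distance of bottle from where it was at the start of the episode above 0.03 m or angle between bottle's own z axis and vertical above 0.4 rad).
It also fails if it takes over 72 s, if anything falls off the work surface, if the arm or the gripper's body presses on something with over 40 N, if the wrist force passes 120 N, or if a joint passes its speed limit or range.

## Working session

There is one attempt and no reset: what is moved stays moved. The work goes in short steps, Python scripts to look and compute and a tool call to move; the robot and the scene stay as the last step left them, time stands still between calls to the robot, and variables do not carry over. Pictures are saved under pics/ and viewed, about 8 in all and at most 12, crops included, and the job is handed in when it is done.

Besides the shell and the picture viewer there is one more tool, called after "Request:" as name(argument=value, ...), one argument or row to a line, values as JSON. play_rows: Moves the arm, as the interface text tells. Its arguments: {"type":"object","properties":{"deltas":{"type":"array","items":{"type":"array","items":{"type":"number"}}},"grip_force":{"type":"number"}},"required":["deltas"]}

```bash
mkdir -p pics; cat > h.py <<'E'
import numpy as np, cv2
from workcell import telemetry, vision, workorder
def grab(n,f=None):
    ci=vision.camera_info(n); im=vision.grab_frame(n)
    if f: cv2.imwrite('pics/'+f,im[:,:,::-1])
    return im,ci
def ray(ci,u,v):
    K=np.array(ci['mtx']);k=ci['k1']
    p=cv2.undistortPoints(np.array([[[u,v]]],float),K,np.array([k,0,0,0.]))[0,0]
    R=cv2.Rodrigues(np.array(ci['rvec'],float))[0];t=np.array(ci['tvec'],float).ravel()
    d=R.T@np.array([p[0],p[1],1]);return -R.T@t,d/np.linalg.norm(d)
def onz(ci,u,v,z):
    c,d=ray(ci,u,v);return c+d*(z-c[2])/d[2]
def proj(ci,P):
    return cv2.projectPoints(np.array(P,float).reshape(-1,1,3),np.array(ci['rvec'],float),np.array(ci['tvec'],float),np.array(ci['mtx']),np.array([ci['k1'],0,0,0.]))[0][:,0]
def tri(obs):
    A=np.zeros((3,3));b=np.zeros(3)
    for ci,u,v in obs:
        c,d=ray(ci,u,v);M=np.eye(3)-np.outer(d,d);A+=M;b+=M@c
    return np.linalg.solve(A,b)
E
cat > a.py <<'E'
from h import *
import pickle
D={}
for n in('scene','side','wrist'):
    im,ci=grab(n,n+'0.png');D[n]=(im,ci);c,d=ray(ci,280,210);print(n,c,d)
pickle.dump(D,open('d0.pkl','wb'))
print(telemetry.observe())
E
python3 a.py
```

```text
scene [0.09091715 0.98578275 0.74936708] [ 0.38661059 -0.73949783 -0.55106735]
side [-0.08727268 -1.03293096  1.26964808] [ 0.39304717  0.64116931 -0.6591023 ]
wrist [0.62619723 0.07313937 0.37169536] [-0.02418922 -0.27959845 -0.95981227]
{'clock': 0.15, 'qpos': array([-0.07021411,  0.52184287, -0.03631058,  1.59984782,  0.02115482,
        1.02110724, -0.11278592]), 'qd': array([-0.00012352, -0.00021804, -0.00092684, -0.00152529, -0.00054714,
       -0.0002474 , -0.0012593 ]), 'joint_efforts': array([ 4.00798544e-04, -9.27376485e+01,  1.98035471e+00, -3.70049715e+01,
        1.79930578e-02,  6.46477114e-03, -1.41420460e-05]), 'position': array([ 6.24758506e-01, -1.71514195e-05,  2.30889925e-01]), 'tool_rot': array([-1.5408313 ,  1.56997365, -3.11165051]), 'force': array([-0.24520938,  0.2040048 ,  0.05208258]), 'moment': array([ 0.02728123,  0.06335798, -0.01574088]), 'grip_width': 0.08550920335248655}
```

View pics/scene0.png

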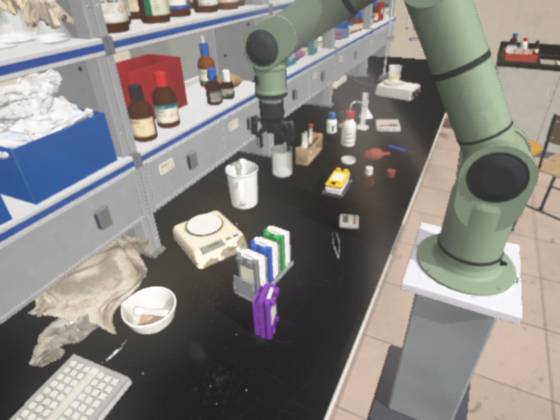

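View pics/side0.png

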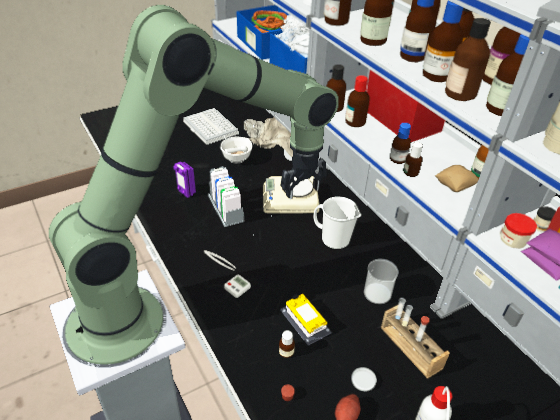

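```bash
python3 - <<'E'
from h import *
a=cv2.imread('pics/scene0.png');b=cv2.imread('pics/side0.png')
c=lambda im,x,y,s:cv2.resize(im[y:y+75,x:x+100],(400,300),interpolation=cv2.INTER_CUBIC)
cv2.imwrite('pics/m1.png',np.vstack([np.hstack([c(a,215,225,1),c(b,180,155,1)]),np.hstack([c(a,290,150,1),c(b,260,285,1)])]))
D=__import__('pickle').load(open('d0.pkl','rb'))
s=D['scene'][1];d=D['side'][1]
print('stack',onz(s,338,182,.046),onz(d,307,314,.046));print('rack',onz(s,263,248,.128),onz(d,222,175,.128));print('bottle',onz(d,287,352,0),'beaker',onz(d,379,295,0),onz(s,282,172,0),'mug',onz(s,243,203,0))
E
```

```text
stack [ 0.47095247 -0.21948557  0.046     ] [ 0.48345313 -0.2712971   0.046     ]
rack [0.48707224 0.32929414 0.128     ] [0.50728105 0.33624902 0.128     ]
bottle [ 3.85521528e-01 -3.26983317e-01  2.22044605e-16] beaker [ 0.73933621 -0.28705093  0.        ] [ 0.73947281 -0.28364825  0.        ] mug [ 0.76248326 -0.00522034  0.        ]
```

View pics/m1.png

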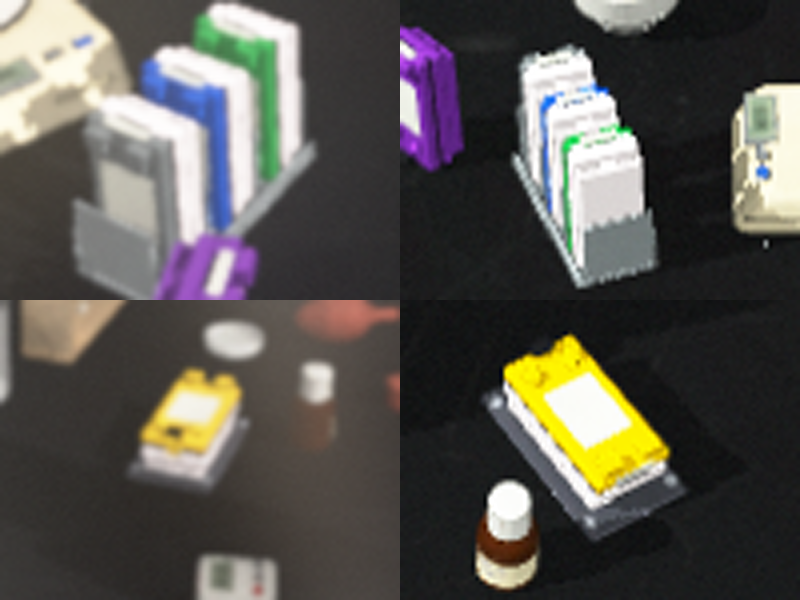

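Blue box: the middle one in the rack at scene (265,250) / side (223,182): blue lid between grey (left) and green. The purple one at scene (265,310) stands outside the rack and is the decoy. The crop confirms this. The stack's catch end (scene (334,182)) faces +y, so the stack's rear points to -y. Going above the rack.

Request:
play_rows(
  deltas=[
    [-18,48,10,0,0,0,85],
    [-18,48,10,0,0,0,85],
    [-18,48,10,0,0,0,85],
    [-18,48,10,0,0,0,85],
    [-18,48,10,0,0,0,85],
    [-18,48,10,0,0,0,85],
    [-18,35,10,0,0,0,85],
    [0,0,0,0,0,0,85],
  ],
)

```text
clock: 1.15
position: [0.4973, 0.3261, 0.3017]
tool_rot: [-3.042, 1.569, 1.675]
force: [-0.2, -0.6, -0.5]
grip_width: 0.0852
```

```bash
python3 - <<'E'
from h import *;import pickle
pickle.dump(grab('wrist','w1.png'),open('w1.pkl','wb'));o=telemetry.observe();print(o['position'],o['tool_rot'],o['qpos'])
E
```

```text
[0.4983753  0.32394688 0.30124601] [-2.26390891  1.57065933  2.45068046] [-0.59268654  0.40969715 -0.11713717  1.59395665  0.05108528  1.14096455
 -0.71931169]
```

Request:
play_rows(
  deltas=[
    [30,-30,0,0,0,0,85],
    [30,-30,0,0,0,0,85],
    [0,0,0,0,0,0,85],
  ],
)

```text
clock: 1.58
position: [0.5614, 0.2584, 0.3006]
tool_rot: [0.086, 1.569, -1.491]
force: [-1.2, 0.5, -0.2]
grip_width: 0.0854
```

```bash
python3 - <<'E'
from h import *;import pickle
pickle.dump(grab('wrist','w2.png'),open('w2.pkl','wb'));o=telemetry.observe();print(o['position'],o['tool_rot'],o['qpos'])
a=cv2.imread('pics/w1.png');b=cv2.imread('pics/w2.png')
cv2.imwrite('pics/m2.png',cv2.resize(np.hstack([a,b]),(800,300)))
E
```

```text
[0.56006243 0.26044876 0.30068688] [-0.45553334  1.56958325 -2.03034575] [-0.47075217  0.44987528 -0.088933    1.53179744  0.04278984  1.16283056
 -0.57191778]
```

View pics/m2.png

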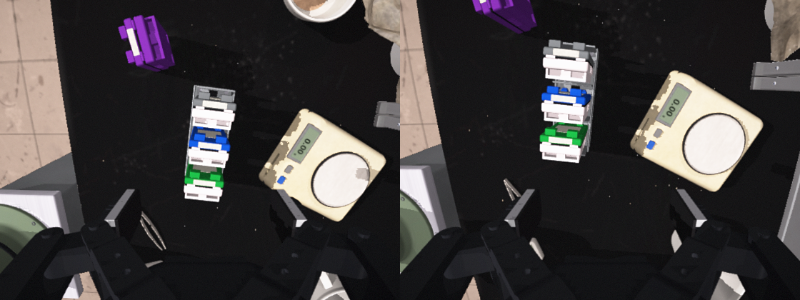

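```bash
python3 - <<'E'
from h import *
a=cv2.imread('pics/w1.png');b=cv2.imread('pics/w2.png')
c=lambda im,x,y:cv2.resize(im[y:y+96,x:x+64],(400,600),interpolation=cv2.INTER_CUBIC)
cv2.imwrite('pics/m3.png',np.hstack([c(a,256,112),c(b,196,50)]))
E
```

```text
(no output)
```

View pics/m3.png

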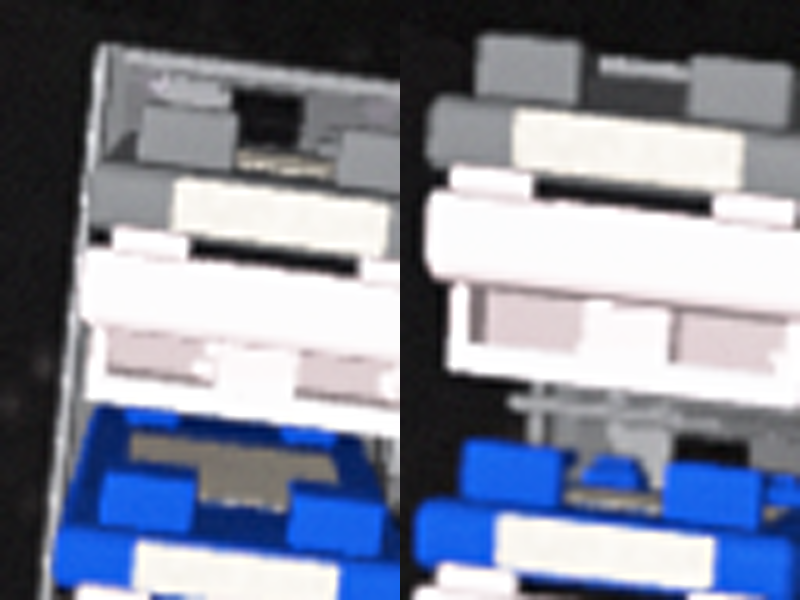

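```bash
cat > blue.py <<'E'
from h import *;import pickle
def bl(im,lo=(100,150,60),hi=(130,255,255)):
    h=cv2.cvtColor(im,cv2.COLOR_RGB2HSV);m=cv2.inRange(h,lo,hi)
    n,l,s,c=cv2.connectedComponentsWithStats(cv2.morphologyEx(m,cv2.MORPH_CLOSE,np.ones((9,9))));return l,s,c
if __name__=='__main__':
    P={}
    for f in('w1','w2'):
        im,ci=pickle.load(open(f+'.pkl','rb'))
        for nm,lo,hi in(('blue',(100,150,60),(130,255,255)),('green',(50,120,40),(85,255,255))):
            l,s,c=bl(im,lo,hi);i=1+np.argmax(s[1:,4]);v,u=np.nonzero(l==i)
            a=np.argmax(-u+v*1.);b=np.argmax(u+1.*v)
            print(f,nm,s[i],u[a],v[a],u[b],v[b]);P[f,nm]=(ci,u[a]-.5,v[a]+.5),(ci,u[b]+.5,v[b]+.5)
    for nm in('blue','green'):
        q=[tri([P['w1',nm][k],P['w2',nm][k]]) for k in(0,1)]
        print(nm,np.round(q,4),np.linalg.norm(q[1]-q[0]),(q[0]+q[1])/2,np.degrees(np.arctan2(*(q[1]-q[0])[1::-1])))
        for f in('w1','w2'):print([np.round(onz(*P[f,nm][k],.128),4) for k in(0,1)])
E
python3 blue.py
```

```text
w1 blue [ 264  177   59   36 1117] 265 205 321 211
w1 green [258 229  56  35 942] 258 256 312 262
w2 blue [ 198  120   70   27 1020] 198 139 259 146
w2 green [ 195  171   68   34 1315] 196 198 253 203
blue [[0.475  0.3133 0.13  ]
 [0.5353 0.3053 0.124 ]] 0.06107375574002634 [0.5051391  0.30926815 0.12701305] -7.563047276000168
[array([0.4749, 0.3127, 0.128 ]), array([0.5348, 0.3064, 0.128 ])]
[array([0.4744, 0.3132, 0.128 ]), array([0.5356, 0.3056, 0.128 ])]
green [[0.4655 0.2516 0.1221]
 [0.5272 0.2466 0.1259]] 0.06207496246595667 [0.49635682 0.24910293 0.12403119] -4.711025596838317
[array([0.4662, 0.2544, 0.128 ]), array([0.527 , 0.2474, 0.128 ])]
[array([0.4672, 0.2531, 0.128 ]), array([0.5276, 0.2472, 0.128 ])]
```

Request:
play_rows(
  deltas=[
    [-5,-20,0,10.5,0,0,85],
    [-5,-20,-10,10.5,0,0,85],
    [-5,-20,-20,10.5,0,0,85],
    [-5,-20,-20,10.5,0,0,85],
    [-5,-20,-20,10.5,0,0,85],
    [-5,-10,-30,10.5,0,0,85],
    [0,0,-30,0,0,0,85],
    [0,0,-30,0,0,0,85],
  ],
)

```text
clock: 2.62
position: [0.5289, 0.1602, 0.1441]
tool_rot: [-3.134, 0.536, 1.584]
force: [0.9, 0.0, -1.1]
grip_width: 0.0851
```

```bash
python3 - <<'E'
from h import *;import pickle
from scipy.spatial.transform import Rotation as R
o=telemetry.observe();print(o['position'],o['qpos'],R.from_euler('xyz',o['tool_rot']).as_matrix().round(3))
for f,px in(('w1',[(147,215),(158,245)]),):
    im,ci=pickle.load(open(f+'.pkl','rb'))
    for u,v in px:print('tweezer',onz(ci,u*1.4,v*1.4,0))
D=pickle.load(open('d0.pkl','rb'))
for u,v in((336,233),(337,255),(349,221)):print(onz(D['scene'][1],u,v,0))
# yellow stack corners
for n in('scene','side'):
    im,ci=D[n];h=cv2.cvtColor(im,cv2.COLOR_RGB2HSV);m=cv2.inRange(h,(22,150,120),(35,255,255))
    m=cv2.morphologyEx(m,cv2.MORPH_CLOSE,np.ones((11,11)));nn,l,s,c=cv2.connectedComponentsWithStats(m)
    for i in range(1,nn):
        if s[i,4]>150:
            print(n,s[i],onz(ci,*c[i],.044));cn=cv2.findContours((l==i).astype(np.uint8),0,2)[0][0]
            print([np.round(onz(ci,*p,.046)[:2],4) for p in cv2.boxPoints(cv2.minAreaRect(cn))])
E
```

```text
[0.52892014 0.16016837 0.14414355] [ 0.47240614  0.82780836 -0.49750667  1.92346742 -0.94774149  0.86588703
  0.88597399] [[-0.011  1.    -0.   ]
 [ 0.86   0.01  -0.51 ]
 [-0.51  -0.006 -0.86 ]]
tweezer [0.36637491 0.11539464 0.        ]
tweezer [0.38632792 0.03230837 0.        ]
[0.38869947 0.02641061 0.        ]
[0.34872643 0.1296806  0.        ]
[ 0.37135352 -0.05631237  0.        ]
scene [325 168  25  20 312] [ 0.48636233 -0.25504681  0.044     ]
[array([ 0.515 , -0.1884]), array([ 0.5235, -0.3718]), array([ 0.4534, -0.3196]), array([ 0.4513, -0.1477])]
side [286 294  41  39 771] [ 0.48379485 -0.26480461  0.044     ]
[array([ 0.4486, -0.2055]), array([ 0.5154, -0.1867]), array([ 0.5173, -0.3252]), array([ 0.4543, -0.34  ])]
```

Request:
play_rows(
  deltas=[
    [0,5,40,-10.6,0,0,85],
    [0,10,40,-10.6,0,0,85],
    [-3,25,10,-10.6,0,0,85],
    [-3,30,0,-10.6,0,0,85],
    [-4,30,0,-10.6,0,0,85],
    [-4,30,0,-10.6,0,0,85],
    [-4,30,0,-10.6,0,0,85],
    [-3,12,0,-10.6,0,0,85],
  ],
)

```text
clock: 3.62
position: [0.5075, 0.3035, 0.2245]
tool_rot: [-0.181, 1.326, -1.753]
force: [1.0, -1.3, -1.5]
grip_width: 0.0846
```

```bash
cat > go.py <<'E'
from h import *;import sys
from scipy.spatial.transform import Rotation as R
def to(p,jaw,d):
    "delta mm & rotvec deg from measured to target TCP p, jaw axis, pointing d"
    o=telemetry.observe();C=R.from_euler('xyz',o['tool_rot']).as_matrix()
    x=np.array(d,float);x/=np.linalg.norm(x);y=np.array(jaw,float);y-=x*(x@y);y/=np.linalg.norm(y)
    if y@C[:,1]<0:y=-y
    T=np.c_[x,y,np.cross(x,y)]
    print('pos',o['position'].round(4),'x',C[:,0].round(3),'y',C[:,1].round(3),'q',o['qpos'].round(2),'F',o['force'].round(1),'w',o['grip_width'])
    print('delta mm',((np.array(p)-o['position'])*1e3).round(1),'rot deg',np.degrees(R.from_matrix(T@C.T).as_rotvec()).round(2))
E
python3 - <<'E'
from go import *
to([.5078,.3323,.1605],[.9925,-.122,0],[-.0553,-.4506,-.891])
E
```

```text
pos [0.5075 0.3035 0.2245] x [-0.044 -0.238 -0.97 ] y [ 0.999 -0.006 -0.044] q [-0.76  0.57  0.06  1.56  0.13  1.2  -0.77] F [ 1.  -1.3 -1.5] w 0.08464621704773058
delta mm [  0.3  28.8 -64. ] rot deg [-13.34  -1.64  -6.33]
```

Request:
play_rows(
  deltas=[
    [0,8,0,-4,-1,-6,85],
    [0,0,0,0,0,0,85],
    [0,0,0,0,0,0,85],
  ],
)

```text
clock: 4.0
position: [0.508, 0.309, 0.2236]
tool_rot: [-0.084, 1.266, -1.764]
force: [1.2, -1.1, -0.7]
grip_width: 0.0851
```

```bash
python3 - <<'E'
from go import *
to([.5078,.3323,.1605],[.9925,-.122,0],[-.0553,-.4506,-.891])
E
```

```text
pos [0.508  0.309  0.2236] x [-0.058 -0.295 -0.954] y [ 0.993 -0.113 -0.025] q [-0.81  0.61  0.1   1.51  0.13  1.27 -0.89] F [ 1.2 -1.1 -0.7] w 0.08505867934471334
delta mm [ -0.2  23.3 -63.1] rot deg [-9.69 -0.3  -0.38]
```

Request:
play_rows(
  deltas=[
    [0,12,-21,-3.3,0,0,85],
    [0,11,-21,-3.3,0,0,85],
    [0,0,-21,-3.2,0,0,85],
    [0,0,0,0,0,0,85],
    [0,0,0,0,0,0,85],
  ],
)

```text
clock: 4.62
position: [0.5088, 0.332, 0.1619]
tool_rot: [-0.009, 1.099, -1.697]
force: [0.0, -0.1, 0.3]
grip_width: 0.0849
```

```bash
python3 - <<'E'
from go import *
to([.5034,.2963,.0892],[.9925,-.122,0],[-.0553,-.4506,-.891])
im,ci=grab('wrist','w3.png')
l,s,c=__import__('blue').bl(im);i=1+np.argmax(s[1:,4]);print(s[i]);v,u=np.nonzero(l==i)
for k in(-1,1):
    a=np.argmax(k*u+v*1.);print(u[a],v[a],onz(ci,u[a]+k*.5,v[a]+.5,.128))
E
```

```text
pos [0.5088 0.332  0.1619] x [-0.057 -0.451 -0.891] y [ 0.993 -0.118 -0.004] q [-0.9   0.78  0.13  1.43  0.2   1.32 -0.99] F [ 0.  -0.1  0.3] w 0.08488254115020921
delta mm [ -5.4 -35.7 -72.7] rot deg [ 0.02 -0.25 -0.24]
[ 233  203  100   45 3606]
235 245 [0.47487411 0.31667239 0.128     ]
330 245 [0.53445658 0.3098666  0.128     ]
```

View pics/w3.png

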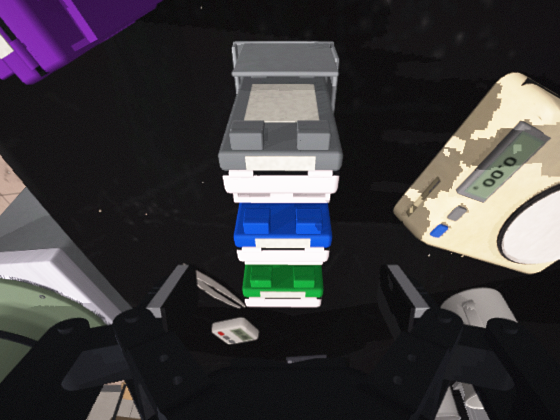

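The rack row is upright in view, with the blue box at (282,230) centred between the open fingers (185 and 395). Now going down along the tool axis.

Request:
play_rows(
  deltas=[
    [-1,-7,-14,0,0,0,85],
    [-1,-7,-14,0,0,0,85],
    [-1,-7,-14,0,0,0,85],
    [-1,-7,-15,0,0,0,85],
    [-1,-6,-15,0,0,0,85],
    [0,0,0,0,0,0,85],
  ],
  grip_force=100,
)

```text
clock: 5.42
position: [0.5025, 0.2981, 0.0874]
tool_rot: [-0.013, 1.095, -1.7]
force: [0.2, 0.1, -0.7]
grip_width: 0.0851
```

Request:
play_rows(
  deltas=[
    [0,0,0,0,0,0,50],
    [0,0,0,0,0,0,50],
    [0,0,0,0,0,0,50],
    [0,0,0,0,0,0,50],
    [0,0,0,0,0,0,50],
    [0,0,0,0,0,0,50],
  ],
)

```text
clock: 6.18
position: [0.5032, 0.2995, 0.0893]
tool_rot: [-0.009, 1.097, -1.695]
force: [-1.6, 1.2, 6.7]
grip_width: 0.0607
```

Request:
play_rows(
  deltas=[
    [0,0,8,0,0,0,50],
    [0,0,15,0,0,0,50],
    [0,0,20,0,0,0,50],
    [0,0,25,0,0,0,50],
    [0,0,25,0,0,0,50],
    [0,0,25,0,0,0,50],
    [0,0,25,0,0,0,50],
    [0,0,20,0,0,0,50],
  ],
)

```text
clock: 7.18
position: [0.5031, 0.2989, 0.2538]
tool_rot: [-0.009, 1.098, -1.696]
force: [0.4, 0.4, -2.2]
grip_width: 0.0606
```

```bash
python3 - <<'E'
from go import *
to([.5034,.2963,.25],[.9925,-.122,0],[-.0553,-.4506,-.891])
im,ci=grab('wrist','w4.png');im2,_=grab('side');im3,_=grab('scene')
cv2.imwrite('pics/m4.png',np.hstack([cv2.resize(im,(400,300)),cv2.resize(im3[150:300,200:400],(400,300))])[:,:,::-1])
E
```

```text
pos [0.5031 0.2989 0.2538] x [-0.057 -0.452 -0.89 ] y [ 0.993 -0.117 -0.004] q [-0.88  0.64  0.15  1.44  0.21  1.44 -0.93] F [ 0.4  0.4 -2.2] w 0.060574422551153154
delta mm [ 0.3 -2.6 -3.8] rot deg [ 0.08 -0.25 -0.31]
```

View pics/m4.png

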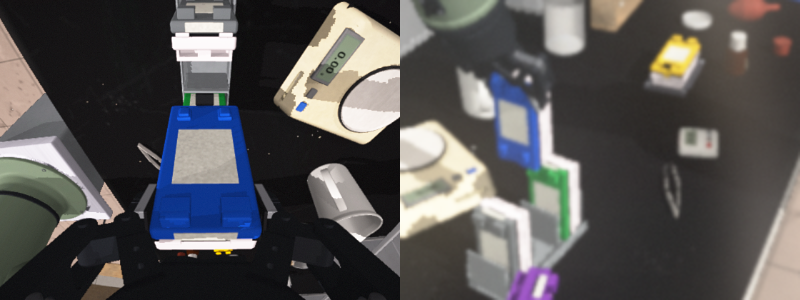

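Request:
play_rows(
  deltas=[
    [2,-15,5,6,-0.7,0,50],
    [3,-22,0,8,-1,0,50],
    [3,-22,0,8,-1,0,50],
    [3,-22,0,8,-1,0,50],
    [3,-22,0,8,-1,0,50],
    [3,-22,0,8,-1,0,50],
    [3,-22,-5,8,-1,0,50],
    [3,-22,-10,8,-1,0,50],
  ],
)

```text
clock: 8.32
position: [0.5258, 0.1297, 0.2416]
tool_rot: [3.133, 0.955, 1.447]
force: [-0.5, 0.6, -3.8]
grip_width: 0.0611
```

Request:
play_rows(
  deltas=[
    [1,-15,-10,6,-1,0,50],
    [1,-15,-10,6,-1,0,50],
    [1,-10,-20,6,-1,0,50],
    [1,-7,-20,6,-1,0,50],
    [0,0,-20,0,0,3,50],
    [0,0,-20,0,0,3,50],
    [0,0,0,0,0,0,50],
    [0,0,0,0,0,0,50],
  ],
)

```text
clock: 9.32
position: [0.5295, 0.0837, 0.1419]
tool_rot: [3.115, 0.534, 1.54]
force: [-0.2, 0.5, -2.0]
grip_width: 0.0608
```

```bash
python3 - <<'E'
from go import *
to([.53,.083,.10],[1,0,0],[0,.891,-.453])
E
```

```text
pos [0.5295 0.0837 0.1419] x [ 0.027  0.86  -0.509] y [ 1.    -0.017  0.023] q [ 0.47  0.81 -0.29  1.9  -0.99  1.03  1.02] F [-0.2  0.5 -2. ] w 0.060799060993977694
delta mm [  0.5  -0.7 -41.9] rot deg [3.69 1.29 1.04]
```

Request:
play_rows(
  deltas=[
    [0,0,-20,1.8,0.6,0.5,50],
    [0,0,-20,1.8,0.6,0.5,50],
    [0,0,0,0,0,0,50],
    [0,0,0,0,0,0,50],
  ],
)

```text
clock: 9.82
position: [0.5299, 0.0836, 0.1028]
tool_rot: [3.138, 0.473, 1.569]
force: [0.5, 0.8, -2.1]
grip_width: 0.0606
```

```bash
python3 - <<'E'
from go import *;from blue import bl
to([.53,.083,.0154],[1,0,0],[0,.891,-.453])
im,ci=grab('wrist','w5.png')
for m in(cv2.imread('pics/w4.png')[:,:,::-1],im):
    l,s,c=bl(np.ascontiguousarray(m));i=1+np.argmax(s[1:,4]);print(s[i],c[i])
E
```

```text
pos [0.5299 0.0836 0.1028] x [ 0.002  0.89  -0.455] y [ 1.    -0.     0.003] q [ 0.48  0.92 -0.3   1.86 -0.98  1.05  1.07] F [ 0.5  0.8 -2.1] w 0.06056037108895581
delta mm [  0.1  -0.6 -87.4] rot deg [0.13 0.19 0.01]
[  209   148   158   188 16664] [286.70559289 256.59919587]
[  209   148   158   188 16595] [286.82952697 256.90804459]
```

Request:
play_rows(
  deltas=[
    [0,0,-20,0,0,0,50],
    [0,0,-20,0,0,0,50],
    [0,0,-18,0,0,0,50],
    [0,0,-12,0,0,0,50],
    [0,0,-8,0,0,0,50],
    [0,0,0,0,0,0,50],
    [0,0,0,0,0,0,50],
  ],
)

```text
clock: 10.75
position: [0.5299, 0.0835, 0.0241]
tool_rot: [3.138, 0.472, 1.57]
force: [-0.2, 0.1, -3.3]
grip_width: 0.0609
```

Request:
play_rows(
  deltas=[
    [0,0,-2,0,0,0,50],
    [0,0,-2,0,0,0,50],
    [0,0,-1,0,0,0,50],
    [0,0,0,0,0,0,50],
  ],
)

```text
clock: 11.25
position: [0.53, 0.0836, 0.0207]
tool_rot: [3.138, 0.469, 1.57]
force: [-5.0, -11.8, 25.0]
grip_width: 0.0606
```

```bash
python3 - <<'E'
from go import *;import pickle
to([.53,.083,.0154],[1,0,0],[0,.891,-.453])
a,ca=grab('scene');b,cb=grab('side')
pa=proj(ca,[.53,.13,.03])[0];pb=proj(cb,[.53,.1,.03])[0];print(pa,pb)
pickle.dump((a,ca,b,cb),open('lay.pkl','wb'))
def cr(im,p):
    x,y=int(p[0])-50,int(p[1])-40
    print(x,y);return cv2.resize(im[y:y+75,x:x+100],(400,300),interpolation=cv2.INTER_CUBIC)
cv2.imwrite('pics/m5.png',np.hstack([cr(a,pa),cr(b,pb)])[:,:,::-1])
E
```

```text
pos [0.53   0.0836 0.0207] x [ 0.001  0.892 -0.452] y [1.    0.    0.003] q [ 0.49  1.08 -0.3   1.82 -0.99  0.98  1.17] F [ -5.  -11.8  25. ] w 0.06056164459174381
delta mm [ 0.  -0.6 -5.3] rot deg [-0.09  0.18 -0.02]
[283.01852927 232.15384888] [259.6175291  233.83525294]
233 192
209 193
```

View pics/m5.png

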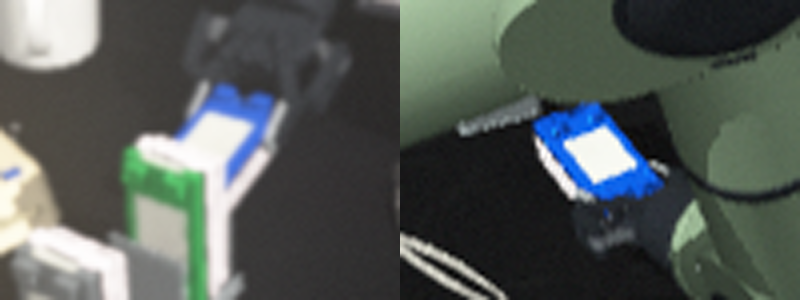

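```bash
python3 - <<'E'
from go import *
o=telemetry.observe();print(o['moment'],o['force'],o['clock'])
im,ci=grab('wrist');from blue import bl
l,s,c=bl(im);i=1+np.argmax(s[1:,4]);print(s[i],c[i])
E
```

```text
[1.94911011 1.06362857 1.06688437] [ -5.40199305 -11.42083912  24.99082634] 11.35
[  209   148   158   188 16610] [286.67676099 256.8550873 ]
```

Request:
play_rows(
  deltas=[
    [0,0,1.5,1.5,0,0,50],
    [0,0,0,1.3,0,0,50],
    [0,0,-2,0,0,0,50],
    [0,0,-1.5,0,0,0,50],
    [0,0,0,0,0,0,50],
  ],
)

```text
clock: 12.02
position: [0.5303, 0.0838, 0.0215]
tool_rot: [3.136, 0.415, 1.569]
force: [-11.0, -23.8, 58.1]
grip_width: 0.0612
```

```bash
python3 - <<'E'
from go import *
to([.53,.083,.0154],[1,0,0],[0,.891,-.453])
o=telemetry.observe();print(o['moment'],o['force'],o['clock'])
E
```

```text
pos [0.5303 0.0838 0.0215] x [ 0.001  0.915 -0.404] y [1.    0.001 0.005] q [ 0.51  1.11 -0.31  1.8  -0.99  1.02  1.18] F [-11.  -23.8  58.1] w 0.061159125684877295
delta mm [-0.3 -0.8 -6.1] rot deg [-3.15  0.28 -0.05]
[6.54538536 1.39533897 2.11418369] [-11.04914331 -23.83417203  58.13278899] 12.025
```

Request:
play_rows(
  deltas=[
    [0,0,4,-1.5,0,0,50],
    [0,0,6,-1.3,0,0,50],
    [0,0,0,0,0,0,50],
    [0,0,0,0,0,0,50],
  ],
)

```text
clock: 12.52
position: [0.5297, 0.0836, 0.0264]
tool_rot: [3.139, 0.472, 1.57]
force: [-0.6, 0.5, -2.1]
grip_width: 0.0604
```

```bash
python3 - <<'E'
from go import *
to([.53,.083,.0154],[1,0,0],[0,.891,-.453])
for k in range(3):
    o=telemetry.observe();print(o['moment'].round(3),o['force'].round(2),o['clock']);im,ci=grab('wrist','w6.png')
from blue import bl
l,s,c=bl(im);i=1+np.argmax(s[1:,4]);print(s[i],c[i])
m=(l==i).astype(np.uint8);cn=cv2.findContours(m,0,2)[0][0]
print(cv2.approxPolyDP(cv2.convexHull(cn),6,True)[:,0].tolist())
a,ca=grab('scene');l,s,c=bl(a);j=[i for i in range(1,len(s)) if abs(c[i][0]-288)<15 and abs(c[i][1]-222)<20];print(s[j])
E
```

```text
pos [0.5297 0.0836 0.0264] x [ 0.001  0.891 -0.455] y [1.    0.    0.002] q [ 0.48  1.07 -0.3   1.82 -0.99  0.99  1.16] F [-0.6  0.5 -2.1] w 0.060375310808180184
delta mm [  0.3  -0.6 -11. ] rot deg [ 0.09  0.12 -0.02]
[-1.485 -0.013  0.021] [-0.59  0.49 -2.11] 12.525
[-1.524 -0.016 -0.068] [ 0.67  0.17 -3.24] 12.575
[-1.535 -0.018 -0.003] [-0.32  0.51 -2.88] 12.625
[  208   150   159   185 16475] [286.82039454 257.17911988]
[[332, 151], [363, 331], [213, 333], [208, 318], [241, 152]]
[[284 212  17  22 142]]
```

```bash
python3 - <<'E'
import cv2
a=cv2.imread('pics/w6.png');cv2.imwrite('pics/m6.png',cv2.resize(a[130:355,180:400],(782,800))[:,:][0:800] if 0 else cv2.resize(a[130:355,180:400],None,fx=2.6,fy=2.6,interpolation=cv2.INTER_CUBIC))
E
```

```text
(no output)
```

View pics/m6.png

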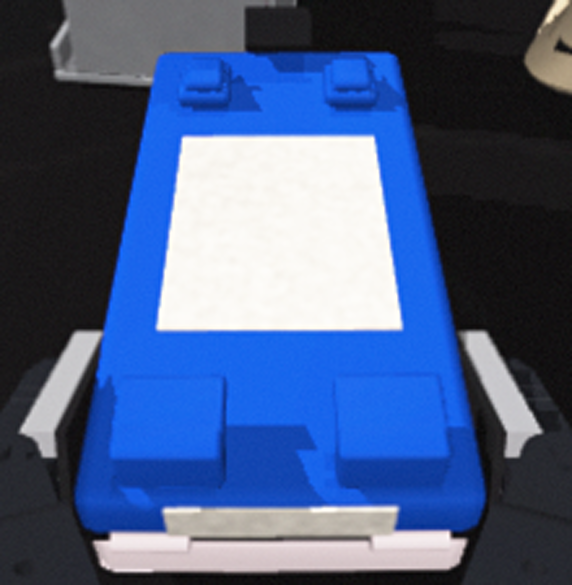

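```bash
cat > pnp.py <<'E'
from go import *
def pnp(ci,img,obj):
    K=np.array(ci['mtx']);ok,r,t=cv2.solvePnP(np.array(obj,float),np.array(img,float),K,np.array([ci['k1'],0,0,0.]))
    rp=cv2.projectPoints(np.array(obj,float),r,t,K,np.array([ci['k1'],0,0,0.]))[0][:,0]
    Rw=cv2.Rodrigues(np.array(ci['rvec'],float))[0];tw=np.array(ci['tvec'],float).ravel()
    Rb=Rw.T@cv2.Rodrigues(r)[0];p=Rw.T@(t.ravel()-tw)
    print('centre',p.round(4),'x',Rb[:,0].round(3),'z',Rb[:,2].round(3),'res',np.abs(rp-img).max().round(2));return p,Rb
E
python3 - <<'E'
from pnp import *
ci=vision.camera_info('wrist')
# label bottom etc not known; corners of the lid top
f=lambda x,y:(180+x/2.6,130+y/2.6)
p,Rb=pnp(ci,[f(155,53),f(395,53),f(485,488),f(80,490)],[(-.062,-.031,.02),(-.062,.031,.02),(.062,.031,.02),(.062,-.031,.02)][:4])
p,Rb=pnp(ci,[f(395,53),f(155,53),f(80,490),f(485,488)],[(-.062,-.031,.02),(-.062,.031,.02),(.062,.031,.02),(.062,-.031,.02)])
for q in((-.056,0,-.02),(.0525,0,-.02)):print(p+Rb@np.array(q))
E
```

```text
centre [0.5306 0.1112 0.0186] x [ 0.013 -1.     0.012] z [0.009 0.012 1.   ] res 1.01
centre [0.531  0.1117 0.0586] x [ 0.013 -1.     0.012] z [-0.009 -0.012 -1.   ] res 1.01
[0.53043703 0.16794941 0.07789738]
[0.5318777  0.05946656 0.07918024]
```

Request:
play_rows(
  deltas=[
    [0,0,-2,0,0,0,50],
    [0,0,-1.5,0,0,0,50],
    [0,0,0,0,0,0,50],
    [0,0,0,0,0,0,50],
  ],
)

```text
clock: 13.22
position: [0.5297, 0.0836, 0.0232]
tool_rot: [3.139, 0.472, 1.57]
force: [-0.4, -0.1, -2.8]
grip_width: 0.0606
```

Request:
play_rows(
  deltas=[
    [0,0,-0.7,0,0,0,50],
    [0,0,0,0,0,0,50],
  ],
)

```text
clock: 13.48
position: [0.5297, 0.0836, 0.0224]
tool_rot: [3.139, 0.472, 1.57]
force: [-0.1, 0.6, -2.7]
grip_width: 0.061
```

Request:
play_rows(
  deltas=[
    [0,0,-0.7,0,0,0,50],
    [0,0,0,0,0,0,50],
  ],
)

```text
clock: 13.72
position: [0.5297, 0.0836, 0.0217]
tool_rot: [3.139, 0.472, 1.57]
force: [0.5, -0.3, -2.3]
grip_width: 0.0609
```

Request:
play_rows(
  deltas=[
    [0,0,-0.5,0,0,0,50],
    [0,0,0,0,0,0,50],
  ],
)

```text
clock: 13.98
position: [0.5298, 0.0836, 0.0214]
tool_rot: [3.139, 0.471, 1.57]
force: [0.3, -2.0, 0.7]
grip_width: 0.0609
```

Request:
play_rows(
  deltas=[
    [0,0,0,0.7,0,0,50],
    [0,0,-0.8,0,0,0,50],
    [0,0,0,0,0,0,50],
  ],
)

```text
clock: 14.35
position: [0.5297, 0.0834, 0.0206]
tool_rot: [3.139, 0.459, 1.57]
force: [-1.9, -3.9, 5.1]
grip_width: 0.0607
```

Request:
play_rows(
  deltas=[
    [0,0,0,0,0,0,64],
    [0,0,0,0,0,0,68],
    [0,0,0,0,0,0,74],
    [0,0,0,0,0,0,80],
    [0,0,0,0,0,0,80],
  ],
)

```text
clock: 14.98
position: [0.5297, 0.0836, 0.0205]
tool_rot: [3.139, 0.46, 1.57]
force: [0.4, 0.2, -0.0]
grip_width: 0.0797
```

```bash
python3 - <<'E'
from go import *
to([.53,.083,.0154],[1,0,0],[0,.891,-.453])
im,ci=grab('wrist','w7.png')
E
```

```text
pos [0.5297 0.0836 0.0205] x [ 0.001  0.896 -0.444] y [1.    0.    0.002] q [ 0.49  1.08 -0.3   1.81 -0.99  0.99  1.17] F [ 0.4  0.2 -0. ] w 0.07970474497840502
delta mm [ 0.3 -0.6 -5.1] rot deg [-0.62  0.13 -0.02]
```

Request:
play_rows(
  deltas=[
    [0,-18,9,0,0,0,80],
    [0,-27,14,0,0,0,80],
    [0,-27,14,0,0,0,85],
    [0,0,40,-8,0,0,85],
    [0,0,40,-8,0,0,85],
    [0,20,40,-8,0,0,85],
    [0,25,20,-8,0,0,85],
    [0,25,0,-8,0,0,85],
  ],
)

```text
clock: 16.02
position: [0.5309, 0.0808, 0.2005]
tool_rot: [3.125, 1.162, 1.554]
force: [0.9, 0.6, -1.9]
grip_width: 0.085
```

Request:
play_rows(
  deltas=[
    [0,10,0,-8,0,0,85],
    [0,10,0,-8,0,0,85],
    [0,8,0,-7,0,0,85],
    [0,0,0,0,0,0,85],
    [0,0,0,0,0,0,85],
  ],
)

```text
clock: 16.65
position: [0.5298, 0.1085, 0.1979]
tool_rot: [3.075, 1.559, 1.505]
force: [-0.6, -0.3, -0.5]
grip_width: 0.0848
```

```bash
python3 - <<'E'
from go import *;from blue import bl
to([.53,.111,.20],[1,0,0],[0,0,-1])
im,ci=grab('wrist','w8.png');l,s,c=bl(im);i=1+np.argmax(s[1:,4]);print(s[i],c[i])
cn=cv2.findContours((l==i).astype(np.uint8),0,2)[0][0]
b=cv2.boxPoints(cv2.minAreaRect(cn));print(b.round(1).tolist(),[onz(ci,*p,.04).round(4) for p in b])
a=cv2.resize(im[int(c[i][1])-100:int(c[i][1])+100,int(c[i][0])-80:int(c[i][0])+80],None,fx=3,fy=3,interpolation=cv2.INTER_CUBIC)
print(int(c[i][0])-80,int(c[i][1])-100);cv2.imwrite('pics/m7.png',a[:,:,::-1])
E
```

```text
pos [0.5298 0.1085 0.1979] x [ 0.001  0.012 -1.   ] y [1.    0.001 0.001] q [-0.45  0.43  0.19  1.87 -0.12  0.85 -0.19] F [-0.6 -0.3 -0.5] w 0.08481759370419434
delta mm [0.2 2.5 2.1] rot deg [-0.68  0.05 -0.05]
[ 254  135   66  126 5202] [286.45924644 195.1970396 ]
[[254.0, 135.0], [319.0, 135.0], [319.0, 260.0], [254.0, 260.0]] [array([0.5001, 0.1696, 0.04  ]), array([0.561 , 0.1696, 0.04  ]), array([0.5646, 0.0422, 0.04  ]), array([0.4965, 0.0422, 0.04  ])]
206 95
```

Request:
play_rows(
  deltas=[
    [-3,-25,10,0,0,0,85],
    [-6,-50,10,0,0,0,85],
    [-7,-55,0,0,0,0,85],
    [-7,-55,0,0,0,0,85],
    [-7,-55,0,0,0,0,85],
    [-7,-45,0,0,0,0,85],
    [-5,-25,0,0,0,0,85],
    [0,0,0,0,0,0,85],
  ],
)

```text
clock: 17.7
position: [0.4862, -0.2039, 0.2176]
tool_rot: [3.069, 1.559, 1.493]
force: [0.2, 0.5, 0.6]
grip_width: 0.0848
```

```bash
python3 - <<'E'
from go import *;import pickle
to([.483,-.26,.21],[1,0,0],[0,0,-1])
pickle.dump(grab('wrist','w9.png'),open('w9.pkl','wb'))
E
```

```text
pos [ 0.4862 -0.2039  0.2176] x [ 0.001  0.011 -1.   ] y [ 1.    -0.004  0.001] q [ 0.08  0.4   0.28  1.88 -0.15  0.89  0.43] F [0.2 0.5 0.6] w 0.08479205063399797
delta mm [ -3.2 -56.1  -7.6] rot deg [-0.66  0.05  0.25]
```

Request:
play_rows(
  deltas=[
    [15,-25,0,0,0,0,85],
    [15,-25,0,0,0,0,85],
    [0,0,0,0,0,0,85],
    [0,0,0,0,0,0,85],
  ],
)

```text
clock: 18.25
position: [0.5175, -0.2497, 0.2173]
tool_rot: [3.102, 1.558, 1.533]
force: [0.1, 0.0, -0.2]
grip_width: 0.0851
```

```bash
python3 - <<'E'
from go import *;import pickle
to([.483,-.26,.21],[1,0,0],[0,0,-1])
pickle.dump(grab('wrist','w10.png'),open('w10.pkl','wb'))
o=[]
for f in('w9','w10'):
    im,ci=pickle.load(open(f+'.pkl','rb'));h=cv2.cvtColor(im,cv2.COLOR_RGB2HSV);m=cv2.inRange(h,(20,130,90),(36,255,255))
    nn,l,s,c=cv2.connectedComponentsWithStats(m);i=1+np.argmax(s[1:,4]);x,y,w,hh,_=s[i];print(f,s[i])
    x=max(0,int(x+w/2-70));y=max(0,int(y+hh/2-100));print(x,y)
    o.append(cv2.resize(im[y:y+200,x:x+133],(399,600),interpolation=cv2.INTER_CUBIC))
cv2.imwrite('pics/m8.png',np.hstack(o)[:,:,::-1])
E
```

```text
pos [ 0.5175 -0.2497  0.2173] x [ 0.     0.012 -1.   ] y [1.    0.002 0.   ] q [ 0.16  0.47  0.28  1.76 -0.17  0.94  0.51] F [ 0.1  0.  -0.2] w 0.08506750397680028
delta mm [-34.5 -10.3  -7.3] rot deg [-0.71  0.03 -0.12]
w9 [ 256  187   62  115 4246]
217 144
w10 [ 224  144   66  121 4669]
187 104
```

View pics/m8.png

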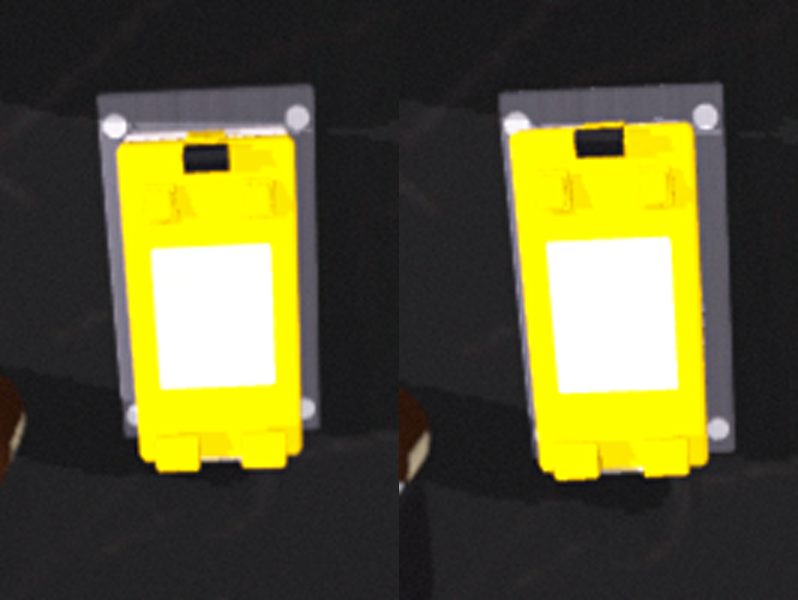

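The yellow lid fills both views, with the catch (black) at (205,157) in the left crop facing +y, and the hooked lugs at the bottom, near (180,452) and (265,450). Its label corners are sharp, so I measure those against the blue box's identical label.

```bash
python3 - <<'E'
from pnp import *;import pickle
def quad(im,x,y,w,h):
    g=im[y:y+h,x:x+w].astype(int);m=((g.min(2)>150)&(g.max(2)-g.min(2)<60)).astype(np.uint8)
    n,l,s,c=cv2.connectedComponentsWithStats(m);i=1+np.argmax(s[1:,4]);cn=cv2.findContours((l==i).astype(np.uint8),0,2)[0][0]
    # refine: fit lines to each side via minAreaRect-initial corners
    P=cn[:,0].astype(float);b=cv2.boxPoints(cv2.minAreaRect(cn));
    ang=[];L=[]
    for k in range(4):
        a,e=b[k],b[(k+1)%4];t=(e-a)/np.linalg.norm(e-a);nn=np.array([-t[1],t[0]])
        q=P[(abs((P-a)@nn)<3.5)&((P-a)@t>4)&((P-a)@t<np.linalg.norm(e-a)-4)]
        vx,vy,px,py=cv2.fitLine(q.astype(np.float32),cv2.DIST_HUBER,0,.01,.01).ravel();L.append(np.cross([px,py,1],[px+vx,py+vy,1]))
    C=[np.cross(L[k-1],L[k]) for k in range(4)];C=np.array([p[:2]/p[2] for p in C]);ctr=C.mean(0)
    C=C[np.argsort(np.arctan2(*(C-ctr).T[::-1]))]  # TL,TR,BR,BL
    d=C-ctr;C=C+.5*d/np.abs(d)
    return C+[x,y]
def rep(nm,ci,C,z):
    W=np.array([onz(ci,*p,z) for p in C]);c=W.mean(0);ax=(W[0]+W[1]-W[2]-W[3])/2
    print(nm,'ctr',c.round(4),'len',np.linalg.norm(ax).round(4),'wid',np.linalg.norm((W[1]+W[2]-W[0]-W[3])/2).round(4),'yaw of front axis from +y deg',np.degrees(np.arctan2(-ax[0],ax[1])).round(2));return c
Q=[]
for f,x,y in(('w9',217,144),('w10',187,104)):
    im,ci=pickle.load(open(f+'.pkl','rb'));C=quad(im,x+40,y+70,60,70);Q.append((ci,C));rep(f,ci,C,.046)
T=np.array([tri([(Q[0][0],*Q[0][1][k]),(Q[1][0],*Q[1][1][k])]) for k in range(4)]);print('tri',T.round(4).tolist())
im=cv2.imread('pics/w8.png')[:,:,::-1]
np.save('w8q.npy',quad(im,262,150,50,90));print(quad(im,262,150,50,90).tolist())
# yellow lid edges at rows via mask for centre check
for f in('w9','w10'):
    im,ci=pickle.load(open(f+'.pkl','rb'));m=cv2.inRange(cv2.cvtColor(im,cv2.COLOR_RGB2HSV),(20,130,90),(36,255,255))
    cn=max(cv2.findContours(m,0,2)[0],key=cv2.contourArea);b=cv2.boxPoints(cv2.minAreaRect(cn));print(f,[onz(ci,*p,.046).round(4)[:2] for p in b])
E
```

```text
w9 ctr [ 0.4884 -0.2678  0.046 ] len 0.0615 wid 0.047 yaw of front axis from +y deg 2.65
w10 ctr [ 0.4882 -0.2624  0.046 ] len 0.0504 wid 0.0466 yaw of front axis from +y deg 2.44
tri [[0.4658, -0.2387, 0.0442], [0.5081, -0.2362, 0.0456], [0.5089, -0.2565, 0.0877], [0.4747, -0.289, 0.0953]]Traceback (most recent call last):
  File "<stdin>", line 24, in <module>
  File "<stdin>", line 11, in quad
cv2.error: OpenCV(4.12.0) /io/opencv/modules/imgproc/src/linefit.cpp:50: error: (-215:Assertion failed) count > 0 in function 'fitLine2D_wods'
```

```bash
python3 - <<'E'
from pnp import *;import pickle
def quad(im,x,y,w,h):
    g=np.ascontiguousarray(im[y:y+h,x:x+w]).astype(int);m=((g.min(2)>120)&(g.max(2)-g.min(2)<70)).astype(np.uint8)
    m=cv2.morphologyEx(m,cv2.MORPH_OPEN,np.ones((5,5)));cn=max(cv2.findContours(m,0,2)[0],key=cv2.contourArea)
    for e in np.arange(2,12,.5):
        a=cv2.approxPolyDP(cv2.convexHull(cn),e,True)[:,0].astype(float)
        if len(a)==4:break
    c=a.mean(0);a=a[np.argsort(np.arctan2(*(a-c).T[::-1]))];return a+[x,y]
def rep(nm,ci,C,z):
    W=np.array([onz(ci,*p,z) for p in C]);c=W.mean(0);ax=(W[0]+W[1]-W[2]-W[3])/2
    print(nm,C.tolist(),'ctr',c.round(4),'len',np.linalg.norm(ax).round(4),'wid',np.linalg.norm((W[1]+W[2]-W[0]-W[3])/2).round(4),'yaw',np.degrees(np.arctan2(-ax[0],ax[1])).round(2))
Q=[]
for f,x,y in(('w9',217,144),('w10',187,104)):
    im,ci=pickle.load(open(f+'.pkl','rb'));C=quad(im,x+40,y+70,70,70);Q.append((ci,C));rep(f,ci,C,.046)
    m=cv2.inRange(cv2.cvtColor(im,cv2.COLOR_RGB2HSV),(20,130,90),(36,255,255))
    cn=max(cv2.findContours(m,0,2)[0],key=cv2.contourArea);b=cv2.boxPoints(cv2.minAreaRect(cn));print(f,[onz(ci,*p,.046).round(4)[:2] for p in b])
print('tri',[tri([(Q[0][0],*Q[0][1][k]),(Q[1][0],*Q[1][1][k])]).round(4).tolist() for k in range(4)])
print(quad(cv2.imread('pics/w8.png')[:,:,::-1],255,135,70,125).tolist())
E
```

```text
w9 [[268.0, 227.0], [306.0, 225.0], [308.0, 270.0], [271.0, 272.0]] ctr [ 0.4885 -0.2637  0.046 ] len 0.0526 wid 0.0407 yaw 2.73
w9 [array([ 0.4554, -0.1961]), array([ 0.516 , -0.1949]), array([ 0.522, -0.327]), array([ 0.4541, -0.3285])]
w10 [[236.0, 185.0], [276.0, 183.0], [279.0, 232.0], [240.0, 234.0]] ctr [ 0.4882 -0.2643  0.046 ] len 0.053 wid 0.0413 yaw 2.57
w10 [array([ 0.4555, -0.1995]), array([ 0.5163, -0.1964]), array([ 0.5231, -0.3239]), array([ 0.4555, -0.328 ])]
tri [[0.4668, -0.2387, 0.0458], [0.5074, -0.2371, 0.044], [0.5103, -0.2905, 0.043], [0.4688, -0.292, 0.0449]]
[[266.0, 177.0], [308.0, 177.0], [307.0, 229.0], [267.0, 229.0]]
```

Request:
play_rows(
  deltas=[
    [1,25,0,-0.7,0,0,85],
    [2,50,-4,0,0,0,85],
    [2,55,-4,0,0,0,85],
    [2,55,-4,0,0,0,85],
    [2,55,-4,0,0,0,85],
    [2,55,-4,0,0,0,85],
    [2,40,0,0,0,0,85],
    [0,20,0,0,0,0,85],
  ],
)

```text
clock: 19.3
position: [0.5301, 0.1073, 0.1976]
tool_rot: [1.687, 1.57, 0.121]
force: [0.3, -0.4, 1.3]
grip_width: 0.0848
```

Request:
play_rows(
  deltas=[
    [0,0,0,0,0,0,85],
    [0,0,0,0,0,0,85],
  ],
)

```text
clock: 19.55
position: [0.5306, 0.1033, 0.1976]
tool_rot: [0.701, 1.569, -0.869]
force: [0.9, -0.7, -0.9]
grip_width: 0.0847
```

```bash
cat > lab.py <<'E'
from pnp import *
def quad(im,x,y,w,h):
    g=np.ascontiguousarray(im[y:y+h,x:x+w]).astype(int);m=((g.min(2)>120)&(g.max(2)-g.min(2)<70)).astype(np.uint8)
    m=cv2.morphologyEx(m,cv2.MORPH_OPEN,np.ones((5,5)));cn=max(cv2.findContours(m,0,2)[0],key=cv2.contourArea)
    for e in np.arange(2,12,.5):
        a=cv2.approxPolyDP(cv2.convexHull(cn),e,True)[:,0].astype(float)
        if len(a)==4:break
    c=a.mean(0);a=a[np.argsort(np.arctan2(*(a-c).T[::-1]))];return a+[x,y]
def rep(nm,ci,C,z):
    W=np.array([onz(ci,*p,z) for p in C]);c=W.mean(0);ax=(W[0]+W[1]-W[2]-W[3])/2
    print(nm,C.tolist(),'ctr',c.round(4),'len',np.linalg.norm(ax).round(4),'wid',np.linalg.norm((W[1]+W[2]-W[0]-W[3])/2).round(4),'yaw',np.degrees(np.arctan2(-ax[0],ax[1])).round(2));return c
E
python3 - <<'E'
from lab import *;from blue import bl
to([.5305,.1077,.20],[1,0,0],[0,0,-1])
im,ci=grab('wrist','w11.png');l,s,c=bl(im);i=1+np.argmax(s[1:,4]);print(s[i]);x,y,w,h,_=s[i]
rep('blue',ci,quad(im,x,y,w,h),.04)
cn=cv2.findContours((l==i).astype(np.uint8),0,2)[0][0];print([onz(ci,*p,.04).round(4)[:2] for p in cv2.boxPoints(cv2.minAreaRect(cn))])
E
```

```text
pos [0.5306 0.1033 0.1976] x [ 0.001 -0.001 -1.   ] y [1.    0.001 0.001] q [-0.47  0.44  0.22  1.87 -0.12  0.85 -0.18] F [ 0.9 -0.7 -0.9] w 0.08473744257367645
delta mm [-0.1  4.4  2.4] rot deg [ 0.06  0.05 -0.04]
[ 253  128   66  126 5261]
blue [[265.0, 170.0], [307.0, 170.0], [307.0, 221.0], [266.0, 222.0]] ctr [0.5312 0.1033 0.04  ] len 0.0522 wid 0.0409 yaw 0.51
[array([0.5003, 0.1687]), array([0.5607, 0.1687]), array([0.5642, 0.0427]), array([0.4965, 0.0427])]
```

Request:
play_rows(
  deltas=[
    [0,2,-35,0,0,0,85],
    [0,2,-40,0,0,0,85],
    [0,0,-40,0,0,0,85],
    [0,0,-35,0,0,0,85],
    [0,0,-25,0,0,0,85],
    [0,0,-15,0,0,0,85],
    [0,0,0,0,0,0,85],
    [0,0,0,0,0,0,85],
  ],
)

```text
clock: 20.6
position: [0.5313, 0.1084, 0.0084]
tool_rot: [1.385, 1.569, -0.184]
force: [-0.9, 0.3, 0.7]
grip_width: 0.0854
```

```bash
python3 - <<'E'
from go import *
to([.531,.1075,.005],[1,0.0,0],[0,0,-1])
E
```

```text
pos [0.5313 0.1084 0.0084] x [ 0.002 -0.    -1.   ] y [1.    0.002 0.002] q [-0.4   0.74  0.13  1.96 -0.2   0.45 -0.13] F [-0.9  0.3  0.7] w 0.08535038222264414
delta mm [-0.3 -0.9 -3.4] rot deg [ 0.02  0.11 -0.1 ]
```

Request:
play_rows(
  deltas=[
    [0,-1,-3,0,0,0,85],
    [0,0,0,0,0,0,70],
    [0,0,0,0,0,0,50],
    [0,0,0,0,0,0,50],
    [0,0,0,0,0,0,50],
    [0,0,0,0,0,0,50],
    [0,0,0,0,0,0,50],
  ],
)

```text
clock: 21.48
position: [0.5308, 0.1076, 0.0052]
tool_rot: [1.152, 1.57, -0.417]
force: [-3.4, -0.6, 14.0]
grip_width: 0.0606
```

Request:
play_rows(
  deltas=[
    [0,0,10,0,0,0,50],
    [0,0,25,0,0,0,50],
    [0,0,35,0,0,0,50],
    [0,0,30,0,0,0,50],
    [0,0,0,0,0,0,50],
    [0,0,0,0,0,0,50],
  ],
)

```text
clock: 22.22
position: [0.5304, 0.1076, 0.1041]
tool_rot: [0.422, 1.57, -1.147]
force: [-1.3, -0.9, -3.0]
grip_width: 0.0604
```

```bash
python3 - <<'E'
from lab import *;from blue import bl
to([.531,.1075,.105],[1,0.0,0],[0,0,-1])
im,ci=grab('wrist','w12.png');l,s,c=bl(im);i=1+np.argmax(s[1:,4]);print(s[i]);x,y,w,h,_=s[i]
rep('blue',ci,quad(im,x,y,w,h),.04+.1)
E
```

```text
pos [0.5304 0.1076 0.1041] x [ 0.    -0.001 -1.   ] y [1.    0.002 0.   ] q [-0.44  0.58  0.18  1.94 -0.17  0.64 -0.15] F [-1.3 -0.9 -3. ] w 0.060409039090296573
delta mm [ 0.6 -0.1  0.9] rot deg [ 0.04  0.02 -0.13]
[  200   152   175   216 20465]
blue [[232.0, 260.0], [342.0, 260.0], [336.0, 357.0], [238.0, 357.0]] ctr [0.5316 0.1088 0.14  ] len 0.0443 wid 0.0407 yaw 0.1
```

Request:
play_rows(
  deltas=[
    [-3,-20,10,0,0,0,50],
    [-5,-40,10,1,0,0.5,50],
    [-6,-50,0,2,0,0.5,50],
    [-6,-50,0,2,0,0.5,50],
    [-6,-50,0,2,0,0.5,50],
    [-6,-50,0,2,0,0.5,50],
    [-6,-50,0,0,0,0,50],
    [-5,-30,0,0,0,0,50],
  ],
)

```text
clock: 23.28
position: [0.486, -0.236, 0.124]
tool_rot: [3.117, 1.415, 1.589]
force: [0.5, 0.2, -3.4]
grip_width: 0.0604
```

Request:
play_rows(
  deltas=[
    [0,0,0,0,0,0,50],
    [0,0,0,0,0,0,50],
  ],
)

```text
clock: 23.52
position: [0.4873, -0.2322, 0.1241]
tool_rot: [3.115, 1.414, 1.59]
force: [-0.3, 0.4, -2.9]
grip_width: 0.0606
```

```bash
cat > ins.py <<'E'
from go import *
def ins(fx,h,tilt,C=(.4882,-.2595),yaw=2.65,lid=.046):
    a,t=np.radians(yaw),np.radians(tilt);ex=np.array([np.sin(a),-np.cos(a),0]);z=np.array([0,0,1.])
    bx=ex*np.cos(t)-z*np.sin(t);bz=ex*np.sin(t)+z*np.cos(t)
    F=np.array([*C,lid])+ex*fx+z*h
    to(F-.0525*bx+.0052*bz,np.cross(bz,bx),-bz)
E
python3 -c "
from ins import *
ins(.037,.030,9)"
```

```text
pos [ 0.4873 -0.2322  0.1241] x [-0.003  0.156 -0.988] y [0.999 0.045 0.004] q [ 0.36  0.57  0.08  1.86 -0.26  0.8   0.67] F [-0.3  0.4 -2.9] w 0.060610729314708636
delta mm [  0.3 -13.3 -34.8] rot deg [-0.01  0.24  0.06]
```

Request:
play_rows(
  deltas=[
    [0,-7,-15,0,0,0,50],
    [0,-6,-20,0,0.2,0,50],
    [0,0,-15,0,0,0,50],
    [0,0,-9,0,0,0,50],
    [0,0,0,0,0,0,50],
    [0,0,0,0,0,0,50],
  ],
)

```text
clock: 24.28
position: [0.488, -0.2454, 0.0658]
tool_rot: [3.13, 1.414, 1.605]
force: [1.0, 0.4, -2.6]
grip_width: 0.0605
```

```bash
python3 - <<'E'
from ins import *
ins(.037,.0,9)
a,ca=grab('scene');b,cb=grab('side')
def cr(im,ci):
    p=proj(ci,[.488,-.25,.07])[0];x,y=int(p[0])-33,int(p[1])-30
    return cv2.resize(im[y:y+50,x:x+66],(400,300),interpolation=cv2.INTER_CUBIC)
cv2.imwrite('pics/m9.png',np.hstack([cr(a,ca),cr(b,cb)])[:,:,::-1])
print(telemetry.observe()['moment'])
E
```

```text
pos [ 0.488  -0.2454  0.0658] x [-0.005  0.156 -0.988] y [0.999 0.046 0.002] q [ 0.4   0.67  0.06  1.87 -0.28  0.7   0.71] F [ 1.   0.4 -2.6] w 0.060518554754882194
delta mm [-0.4 -0.1 -6.5] rot deg [0.04 0.11 0.04]
[-0.21862787 -0.04122644 -0.04824941]
```

View pics/m9.png

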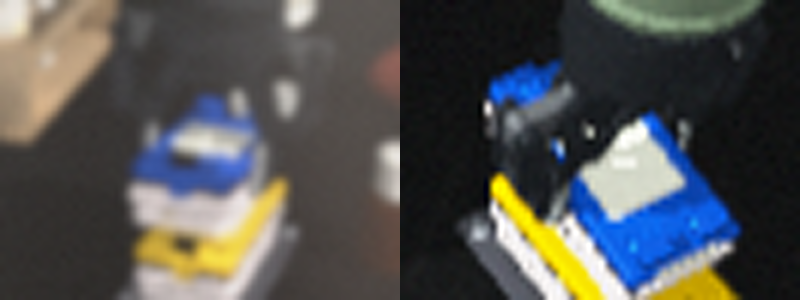

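The blue box hovers tipped over the yellow box, both catch ends facing the scene camera, clear of the bottle. Lowering to contact.

Request:
play_rows(
  deltas=[
    [0,0,-2.5,0,0,0,50],
    [0,0,-2,0,0,0,50],
    [0,0,0,0,0,0,50],
    [0,0,0,0,0,0,50],
  ],
)

```text
clock: 24.88
position: [0.4878, -0.2454, 0.061]
tool_rot: [3.133, 1.414, 1.607]
force: [0.2, -0.3, -2.6]
grip_width: 0.0605
```

Request:
play_rows(
  deltas=[
    [0,0,-1,0,0,0,50],
    [0,0,0,0,0,0,50],
  ],
)

```text
clock: 25.12
position: [0.4877, -0.2454, 0.0599]
tool_rot: [3.133, 1.414, 1.608]
force: [-0.1, 0.5, -2.1]
grip_width: 0.0606
```

Request:
play_rows(
  deltas=[
    [0,0,-1,0,0,0,50],
    [0,0,0,0,0,0,50],
  ],
)

```text
clock: 25.38
position: [0.4878, -0.2453, 0.0593]
tool_rot: [3.132, 1.414, 1.606]
force: [-2.6, 1.7, 7.4]
grip_width: 0.0608
```

Contact came at 59.5 mm, 0.2 mm from the prediction, so the flange is on the lid. Sliding rearward.

Request:
play_rows(
  deltas=[
    [0.1,-3,0.2,0,0,0,50],
    [0.1,-3,0,0,0,0,50],
    [0.1,-3,0,0,0,0,50],
    [0.1,-2,0,0,0,0,50],
    [0,0,0,0,0,0,50],
  ],
)

```text
clock: 26.0
position: [0.488, -0.2558, 0.0593]
tool_rot: [3.136, 1.413, 1.611]
force: [-3.0, 7.4, 8.7]
grip_width: 0.0608
```

Request:
play_rows(
  deltas=[
    [0.1,-1.5,0,0,0,0,50],
    [0.1,-1.5,0,0,0,0,50],
    [0,0,0,0,0,0,50],
  ],
)

```text
clock: 26.38
position: [0.488, -0.2583, 0.0593]
tool_rot: [3.139, 1.412, 1.614]
force: [-3.9, 10.0, 11.1]
grip_width: 0.0608
```

Request:
play_rows(
  deltas=[
    [0.1,-1.5,0,0,0,0,50],
    [0.1,-1.5,0,0,0,0,50],
    [0,0,0,0,0,0,50],
  ],
)

```text
clock: 26.75
position: [0.4881, -0.2612, 0.0593]
tool_rot: [3.14, 1.412, 1.615]
force: [-4.3, 10.4, 11.5]
grip_width: 0.0603
```

Request:
play_rows(
  deltas=[
    [0,-1,0,0,0,0,50],
    [0,-1,0,0,0,0,50],
    [0,0,0,0,0,0,50],
  ],
)

```text
clock: 27.12
position: [0.4881, -0.2625, 0.0594]
tool_rot: [-3.141, 1.411, 1.617]
force: [-4.9, 14.5, 14.7]
grip_width: 0.0606
```

Request:
play_rows(
  deltas=[
    [0,-1,0,0,0,0,50],
    [0,-0.5,0,0,0,0,50],
    [0,0,0,0,0,0,50],
  ],
)

```text
clock: 27.5
position: [0.4881, -0.2626, 0.0595]
tool_rot: [-3.138, 1.409, 1.622]
force: [-7.0, 22.4, 19.7]
grip_width: 0.0607
```

Request:
play_rows(
  deltas=[
    [0,1.5,0,0,0,0,50],
    [0,1,0,0,0,0,50],
    [0,0,0,0,0,0,50],
  ],
)

```text
clock: 27.88
position: [0.4881, -0.2624, 0.0593]
tool_rot: [3.14, 1.412, 1.615]
force: [-5.1, 8.7, 10.4]
grip_width: 0.0603
```

```bash
python3 - <<'E'
from ins import *
ins(.0528,.0002,9);ins(.0528,.0002,5)
E
```

```text
pos [ 0.4881 -0.2624  0.0593] x [-0.007  0.158 -0.987] y [0.999 0.046 0.   ] q [ 0.43  0.7   0.06  1.84 -0.27  0.7   0.74] F [-5.1  8.7 10.4] w 0.06033352778688673
delta mm [0.2 1.2 0.2] rot deg [-0.07  0.01  0.03]
pos [ 0.4881 -0.2624  0.0593] x [-0.007  0.158 -0.987] y [0.999 0.046 0.   ] q [ 0.43  0.7   0.06  1.84 -0.27  0.7   0.74] F [-5.1  8.7 10.4] w 0.06033352778688673
delta mm [ 0.1  2.  -3.4] rot deg [-4.07 -0.17  0.03]
```

Request:
play_rows(
  deltas=[
    [0,0.7,-0.8,-1,0,0,50],
    [0,0.7,-0.8,-1,0,0,50],
    [0.1,0.6,-0.9,-1,0,0,50],
    [0.1,0.5,-0.9,-1,0,0,50],
    [0,0,0,0,0,0,50],
  ],
)

```text
clock: 28.5
position: [0.4882, -0.2614, 0.0556]
tool_rot: [-3.11, 1.485, 1.647]
force: [-6.1, -0.3, 3.2]
grip_width: 0.0603
```

```bash
python3 - <<'E'
from ins import *
ins(.0525,.0,3);ins(.0525,.0,0);print(telemetry.observe()['moment'])
E
```

```text
pos [ 0.4882 -0.2614  0.0556] x [-0.007  0.085 -0.996] y [ 0.999  0.045 -0.003] q [ 0.36  0.68  0.1   1.88 -0.24  0.64  0.68] F [-6.1 -0.3  3.2] w 0.060297966100124376
delta mm [ 0.   1.5 -1.7] rot deg [-1.89 -0.24  0.07]
pos [ 0.4882 -0.2614  0.0556] x [-0.007  0.085 -0.996] y [ 0.999  0.045 -0.003] q [ 0.36  0.68  0.1   1.88 -0.24  0.64  0.68] F [-6.1 -0.3  3.2] w 0.060297966100124376
delta mm [-0.   1.9 -4.4] rot deg [-4.88 -0.38  0.08]
[-0.53597039  1.12338253 -0.16451788]
```

Request:
play_rows(
  deltas=[
    [-0.3,0.3,-0.8,-1,-0.2,0,50],
    [-0.2,0.3,-0.9,-1,-0.1,0,50],
    [0,0.2,-0.9,-1,0,0,50],
    [0,0,0,0,0,0,50],
  ],
)

```text
clock: 29.0
position: [0.4881, -0.2607, 0.053]
tool_rot: [3.109, 1.539, 1.583]
force: [-2.4, -4.2, -1.1]
grip_width: 0.0605
```

```bash
python3 - <<'E'
from ins import *
ins(.0525,.0,0);print(telemetry.observe()['moment'])
E
```

```text
pos [ 0.4881 -0.2607  0.053 ] x [-0.     0.032 -0.999] y [0.999 0.045 0.001] q [ 0.3   0.68  0.14  1.91 -0.21  0.58  0.63] F [-2.4 -4.2 -1.1] w 0.060526025987697796
delta mm [ 0.1  1.2 -1.8] rot deg [-1.84 -0.02  0.06]
[-0.93109005  0.64721207 -0.19280671]
```

Request:
play_rows(
  deltas=[
    [0,0.3,-0.9,-1,0,0,50],
    [0,0.3,-0.9,-1,0,0,50],
    [0,0,-0.5,-0.5,0,0,50],
    [0,0,0,0,0,0,50],
    [0,0,0,0,0,0,50],
  ],
)

```text
clock: 29.62
position: [0.4881, -0.2601, 0.0513]
tool_rot: [-0.064, 1.56, -1.59]
force: [-5.8, -4.5, 11.0]
grip_width: 0.0607
```

```bash
python3 - <<'E'
from ins import *;from blue import bl
ins(.0525,.0,0);print(telemetry.observe()['moment'])
for k in('w12.png',None):
    im=grab('wrist','w13.png')[0] if k is None else np.ascontiguousarray(cv2.imread('pics/'+k)[:,:,::-1])
    l,s,c=bl(im);i=1+np.argmax(s[1:,4]);print(s[i],c[i])
E
```

```text
pos [ 0.4881 -0.2601  0.0513] x [-0.    -0.011 -1.   ] y [ 0.999  0.045 -0.001] q [ 0.25  0.68  0.17  1.93 -0.19  0.55  0.59] F [-5.8 -4.5 11. ] w 0.06073192796329142
delta mm [ 0.1  0.6 -0.1] rot deg [ 0.62 -0.01  0.08]
[-0.23379051  1.2808235  -0.13348614]
[  200   152   175   216 20465] [287.16731004 231.21216711]
[  200   151   175   217 20581] [287.08498129 231.5033769 ]
```

Request:
play_rows(
  deltas=[
    [0,0,0.3,0.5,0,0,64],
    [0,0,0,0,0,0,70],
    [0,0,0,0,0,0,78],
    [0,0,0,0,0,0,82],
    [0,0,0,0,0,0,82],
  ],
)

```text
clock: 30.3
position: [0.4883, -0.2595, 0.0511]
tool_rot: [-0.653, 1.57, -2.179]
force: [-0.0, -0.4, -0.6]
grip_width: 0.0819
```

Request:
play_rows(
  deltas=[
    [0,0,15,0,0,0,82],
    [0,0,35,0,0,0,82],
    [0,0,40,0,0,0,82],
    [0,0,40,0,0,0,82],
    [0,0,20,0,0,0,40],
    [0,0,0,0,0,0,0],
    [0,0,0,0,0,0,0],
    [0,0,0,0,0,0,0],
  ],
)

```text
clock: 31.3
position: [0.4879, -0.2594, 0.2005]
tool_rot: [-1.509, 1.569, -3.035]
force: [0.4, 0.3, -0.1]
grip_width: 0.0086
```

```bash
python3 - <<'E'
from lab import *;from blue import bl
to([.4882,-.2595,.2],[.999,.046,0],[0,0,-1])
im,ci=grab('wrist','w14.png');l,s,c=bl(im);i=1+np.argmax(s[1:,4]);print(s[i]);x,y,w,h,_=s[i]
C=quad(im,x,y,w,h);rep('blue',ci,C,.086)
pnp(ci,C[[0,1,2,3]],[(-.026,-.0205,0),(-.026,.0205,0),(.026,.0205,0),(.026,-.0205,0)])
E
```

```text
pos [ 0.4879 -0.2594  0.2005] x [-0.002 -0.    -1.   ] y [ 0.999  0.045 -0.002] q [ 0.21  0.45  0.24  1.83 -0.13  0.87  0.55] F [ 0.4  0.3 -0.1] w 0.008630620897154755
delta mm [ 0.3 -0.1 -0.5] rot deg [ 0.01 -0.1   0.04]
[ 251  136   76  138 5796]
blue [[263.0, 183.0], [312.0, 183.0], [311.0, 243.0], [264.0, 243.0]] ctr [ 0.4895 -0.264   0.086 ] len 0.0537 wid 0.0411 yaw 2.6
centre [ 0.4894 -0.2634  0.0872] x [ 0.045 -0.993  0.109] z [-0.004  0.109  0.994] res 0.12
```

Request:
play_rows(
  deltas=[
    [-0.7,11,-25,0,0,0,0],
    [0,11,-35,0,0,0,0],
    [0,0,-25,0,0,0,0],
    [0,0,-18,0,0,0,0],
    [0,0,0,0,0,0,0],
    [0,0,0,0,0,0,0],
  ],
)

```text
clock: 32.1
position: [0.4877, -0.2377, 0.0986]
tool_rot: [-0.37, 1.57, -1.896]
force: [0.2, 0.4, 0.5]
grip_width: 0.0002
```

Request:
play_rows(
  deltas=[
    [0,0,-3,0,0,0,0],
    [0,0,-2.5,0,0,0,0],
    [0,0,0,0,0,0,0],
  ],
)

```text
clock: 32.48
position: [0.4875, -0.2375, 0.0927]
tool_rot: [-0.751, 1.57, -2.277]
force: [-0.2, -0.1, -0.5]
grip_width: 0.0001
```

Request:
play_rows(
  deltas=[
    [0,0,-2,0,0,0,0],
    [0,0,-2,0,0,0,0],
    [0,0,0,0,0,0,0],
  ],
)

```text
clock: 32.85
position: [0.4874, -0.2375, 0.0885]
tool_rot: [-0.991, 1.57, -2.516]
force: [-0.9, -0.5, -0.2]
grip_width: 0.0001
```

Request:
play_rows(
  deltas=[
    [0,0,-1.5,0,0,0,0],
    [0,0,0,0,0,0,0],
    [0,0,0,0,0,0,0],
  ],
)

```text
clock: 33.22
position: [0.4876, -0.2375, 0.0872]
tool_rot: [-0.679, 1.57, -2.205]
force: [0.9, 0.0, -0.6]
grip_width: -0.0
```

Request:
play_rows(
  deltas=[
    [0,0,-1,0,0,0,0],
    [0,0,0,0,0,0,0],
  ],
)

```text
clock: 33.48
position: [0.4875, -0.2375, 0.0861]
tool_rot: [-0.727, 1.57, -2.252]
force: [-0.2, -0.6, 0.5]
grip_width: -0.0002
```

Request:
play_rows(
  deltas=[
    [0,0,-0.7,0,0,0,0],
    [0,0,-0.5,0,0,0,0],
    [0,0,0,0,0,0,0],
  ],
)

```text
clock: 33.85
position: [0.4877, -0.2376, 0.086]
tool_rot: [0.349, 1.57, -1.176]
force: [-7.0, 4.1, 24.7]
grip_width: -0.0
```

Request:
play_rows(
  deltas=[
    [0,0,-0.6,0,0,0,0],
    [0,0,0,0,0,0,0],
  ],
)

```text
clock: 34.1
position: [0.4877, -0.2375, 0.0859]
tool_rot: [0.773, 1.57, -0.752]
force: [-10.5, 4.7, 38.6]
grip_width: 0.0
```

Contact was exactly at 86.0 mm and stiff up to 38 N, so the lid is at home height. Retreating for a last check.

Request:
play_rows(
  deltas=[
    [0,0,10,0,0,0,0],
    [0,0,35,0,0,0,0],
    [0,0,45,0,0,0,0],
    [0,60,30,0,0,0,0],
    [0,60,20,0,0,0,0],
    [0,40,10,0,0,0,0],
    [0,0,0,0,0,0,0],
    [0,0,0,0,0,0,0],
  ],
)

```text
clock: 35.1
position: [0.4875, -0.0828, 0.2321]
tool_rot: [-0.539, 1.57, -2.065]
force: [-0.3, -0.6, 0.5]
grip_width: 0.0001
```

```bash
python3 - <<'E'
from h import *
a,ca=grab('scene');b,cb=grab('side')
def cr(im,ci):
    p=proj(ci,[.488,-.25,.06])[0];x,y=int(p[0])-40,int(p[1])-30
    return cv2.resize(im[y:y+60,x:x+80],(400,300),interpolation=cv2.INTER_CUBIC)
cv2.imwrite('pics/m10.png',np.vstack([np.hstack([cr(a,ca),cr(b,cb)]),np.hstack([cv2.resize(a,(400,300)),cv2.resize(b,(400,300))])])[:,:,::-1])
o=telemetry.observe();print(o['position'],o['force'],o['qd'].round(3))
E
```

```text
[ 0.48732145 -0.08345257  0.23183008] [ 0.20381282 -0.05894136 -0.60695256] [ 0.005  0.002 -0.003 -0.001 -0.001  0.001 -0.001]
```

View pics/m10.png

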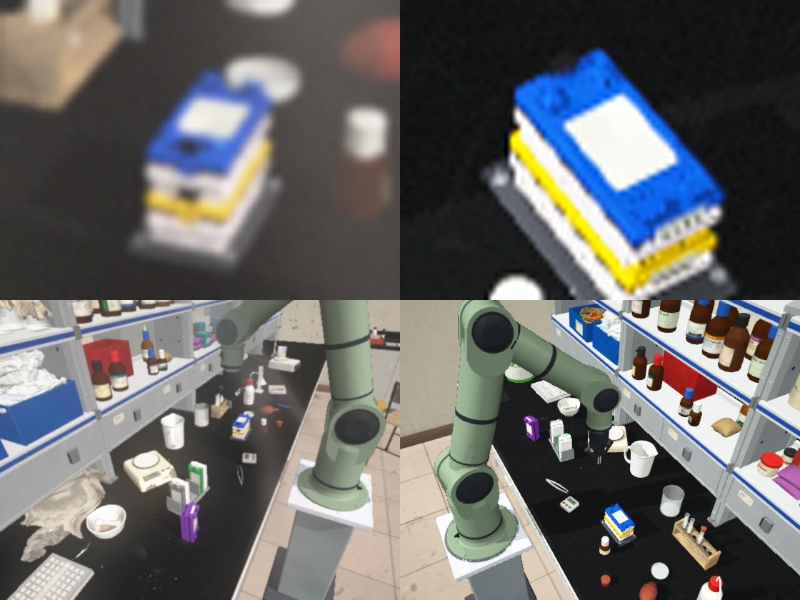

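The blue box sits level and aligned on the yellow one. The bottle, the beaker, and the grey and green boxes look undisturbed, and the robot touches nothing. Handing in.

```bash
python3 -c "
from workcell import workorder
print(workorder.job_done())"
```

```text
the job is handed in; nothing more can be done
None
```

The blue-lidded box is on the stack, and by my last checks it is level and fully home. I handed the job in at about 35 s of the 72 s allowed; no verdict is reported. I lifted the box out of the rack with a tilted grip, laid it flat lid up and let go. I then took it across the middle, slid the flange under the hooks at 9° until it stopped, and brought the front down.

**Last checks that agreed:**
- **Height:** pressing the lid near the front met it at 86.0 mm, the height for fully home. It held up to 38 N without giving, which is well above the 5 to 12 N advised.
- **Position:** the blue label lies within about 1 mm of where the yellow one was, and the yaw agrees (2.6° against 2.65°).
- **Surroundings:** in the final views the box sits level. The beaker, bottle, and grey and green boxes look undisturbed, but I did not measure them. The arm was clear.

**Checks that disagreed or were missing:**
- **Laying down:** bench contact came about 6 mm higher than expected. While I looked for the cause, the tool force briefly reached 58 N, against the 120 N wrist limit. If that was the gripper's body rather than the held box, it would have passed the 40 N limit. I judged it was the box.
- **Tilt:** a rough estimate from the label corners gave an implausible 6° with the rear end high. I discounted it because of the contact height and the pictures.
- **Catch:** I inferred that it snapped in from the height and firmness; I did not see it directly.

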